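# Tip the stir bar box to its pick-out corner

### The arm

A 7-joint arm with a two-finger parallel gripper is mounted at the origin on a cart in front of the work surface, level with it; the furniture and walls round the work are solid. World frame = base frame: x ahead of the robot, y to its left, z up, the work surface at z = 0. Lengths are in mm, angles in rad, forces in N, time in s.
With the tool pointing down it reaches from about 400 to 875 mm from the base axis. Payload 4.4 kg.
Tool frame: the origin (TCP) lies on the centre line of the jaws, within the pads' length; the fingertips stand 19 mm ahead of it and the grasp point (between the pads) is the TCP; z points along the fingers, y is the line along which they close (so a half turn about z gives the same grasp; the last joint's range is limited). The gripper opens to 85 mm and grips with 20 to 120 N. Pads are 22 mm wide; open, the fingers measure 114 mm over their backs; the gripper's body (76 mm by 85 mm) begins 54 mm behind the grasp point. The pads swing forward as they close: fully open they stand 13 mm farther back than shut.
Start: joints at [-1.402, 0.628, 0.038, 1.517, -0.027, 0.996, -0.02], TCP at [151.197, 632.184, 250.313] pointing down, gripper open.
Joint ranges: [-3.06, 3.06], [-0.37, 2.12], [-1.25, 1.32], [0.18, 2.47], [-1.1, 4.24], [0.23, 1.98], [-2.94, 2.94]. Speed limits (rad/s): [2.57, 2.57, 3.14, 3.14, 3.14, 3.14, 3.14].

### API

Orientations are given as [roll, pitch, yaw] about the fixed x, y, z axes, in that order (R = Rz(yaw) Ry(pitch) Rx(roll)).
In Python, from cell import ctrl, viewer, silhouettes gives the robot as it stands.
- The arm moves only by the shell command python3 -m creep 'ROWS'. ROWS is JSON, a list of rows, each an object with "jaw": the gripper command: -1 is shut, 1 is fully open, values between are in proportion; "xyz": the shift along the tool's x, y, z in mm, a list of three; "angular": the turn, a rotation vector about the tool's x, y, z in rad, a list of three. In form: [{"jaw": jaw, "xyz": [tx, ty, tz], "angular": [rx, ry, rz]}, ...]. A call has 1 to 12 rows; each row is the pose to reach, as a shift and turn from the pose commanded when the call began, along the tool's axes at that moment; what a row does not reach only later rows make up. A row lasts 1/8 s, in which the tool goes at most 62.5 mm and 10.7 degrees, less where a joint would pass 70% of its speed; a pose out of reach is approached as far as the arm can. A call with a gripper value outside its range is refused whole. The fingers move at their own pace and stop on an object; the grip force is fixed at half the most. Time passes only in rows, so rows that repeat a pose let the fingers close. It gives the time, the measured TCP pose, the force, the opening and the grip force at its end, in the units of the state.
- ctrl.read_state(): the state, without advancing time (a new reading comes with each control period).
- viewer.get_image(name): name is "side" or "top"; returns (picture, depth): 400x640x3 uint8, red, green, blue; 400x640 float32, mm along the optical axis (not along the pixel's ray), 0 where there is no reading.
- viewer.camera_model(name): a dict with "fx", "fy", "cx", "cy" (pixels), "T" (4x4, takes a point from camera to world coordinates). Camera axes: x right, y down, z forward; pixel columns grow to the right and rows downward; lengths in mm; the calibration is good to about 2 mm. A picture is of the moment at which its call begins. camera_model takes no time and is no camera call.
- ctrl.finish_job(): hands the job in; it is judged then, once.
Trained networks look in the newest picture that a camera, given by its name, has taken for a name from the list of things; names that differ only in an ending like _2 or _b are one class to them, and where a whole thing is asked for, a point or a joint stands for the part that bears it (a point fixed in the world has none). Each returns a list of dicts, best first, with "score" (0 to 1); they miss things now and then, are a little off and sometimes report something else, mostly with a low value. They report only what shows in the picture. A call takes as long as a camera call. They do not tell look-alikes from the thing itself.
- silhouettes(camera, target): "pixels" (400x640 bool, what is visible of it) and "xy" ([column, row] in pixels, amid what is visible of it).
The state is a dict: "clock": time; "qpos": joint angles; "qd": joint speeds; "tau": joint torques, N m; "eef_pos": TCP position; "tool_rot": TCP orientation; "force": force on the tool from outside, world axes, zero at the start; "torque": the same for the moment, N m; "width": finger opening in mm; "gripper_force": force on a finger pad.
Only numpy, scipy, OpenCV 4.12 (cv2) and the standard library are available. Lean on these libraries where they do the work, as an engineer would, in place of code of your own. Each camera call takes 0.05 s, during which the arm holds its last target. There are 200 camera calls.

### The job

The clear lid of the blue stir bar box is standing proud of the tray: press it down until it is fully home, so that the box can be carried by its lid. Then lift the box by the orange handle and tip it about 30 degrees with the cut-away corner of the lid lowest, so that all three stir bars slide into that corner under the opening. Finish still holding the box there, tipped, steady and clear of the worktop, and leave the other things on the bench alone.

Things in the scene. Friction and masses are not known exactly. Their poses are not given: they have to be found in the camera images.
- stir_bar_box: blue tray, 118 mm (its x) by 150 mm (its y) by 42 mm tall, walls and floor 3 mm, loose on the worktop, about 0.33 kg with lid and bars; origin at the centre of its underside, z up. The lid is cut away over its -x, +y corner. Its x points ahead (world x), give or take 50 degrees. A tall instrument stands behind it to the left, a soap bottle and a wall shelf (over 0.4 m up) to its right
- box_lid (a joint): clear press-on lid, 118 x 150 x 3 mm, sliding along the tray's z: 0 = home (underside on the tray's rim, 42 mm up), 0.010 m = 10 mm proud; starts 6 to 10 mm proud. Tight: needs about 9 N to move, pressed at the middle or on top of its handle, meets a hard stop and stays by friction, which carries the tray too. Its -x, +y corner is cut away: an opening 46 mm (x) by 46 mm (y)
- lid_handle (a point): centre of the orange handle bar on the lid's middle, moves with the lid: bar 14 mm wide (box's x), 14 mm tall, 80 mm long (box's y), on two posts 8 mm thick at y = +-36 mm; free span beneath 64 mm long, 25 mm high. Bar centre 32 mm above the lid's top, 77 mm above the tray's underside when the lid is home. Axes as the box
- pick_corner (a point): inner corner of the tray's floor under the opening of the lid (the box's -x, +y corner; at x = -56, y = +72, z = 3 mm in the box's frame). Same axes as the box; the tray's inside spans 112 mm along x and 144 mm along y from it
- stir_bar_1: white PTFE-coated magnetic stir bar, a smooth round-ended rod 25 mm long and 9 mm thick, 10 g, very slippery (friction about 0.12); origin at its centre, x along the rod. Lies loose in the tray
- stir_bar_2: white PTFE-coated magnetic stir bar, a smooth round-ended rod 25 mm long and 9 mm thick, 10 g, very slippery (friction about 0.12); origin at its centre, x along the rod. Lies loose in the tray
- stir_bar_3: white PTFE-coated magnetic stir bar, a smooth round-ended rod 25 mm long and 9 mm thick, 10 g, very slippery (friction about 0.12); origin at its centre, x along the rod. Lies loose in the tray
- forceps: steel forceps, 126 mm, lying; bystander, to be left alone; origin at the centre of its underside
- blue_cap_bottle: small empty glass bottle with blue cap, 56 mm wide, 104 mm tall; bystander, to be left alone; origin at the centre of its underside
- pipette: yellow and white pipette lying, 296 mm long; bystander, to be left alone; origin at the centre of its underside
- tape_roll: green tape roll lying flat, 62 mm wide; bystander, to be left alone; origin at the centre of its underside
- timer: white bench timer, 66 x 66 x 17 mm; bystander, to be left alone; origin at the centre of its underside
Not all that is in view belongs to the job. Of the things that look like the stir_bar_box, the larger one is meant.

How it is judged:
By the outcome, as a careful person would: the job done as asked, in the order asked, and still so for the second after the job is handed in, while the arm keeps its last pose, push and grip.
It also fails if it takes over 45 s, if anything falls off the work surface, if the arm or the gripper's body presses on something with over 40 N, if the wrist force passes 120 N, or if a joint passes its speed limit or range.

## Working session

There is one attempt and no reset: what is moved stays moved. The work goes in short steps, Python scripts to look and compute and a shell command to move; the robot and the scene stay as the last step left them, time stands still between calls to the robot, and variables do not carry over. Pictures are saved under pics/ and viewed, at most 10 in all, crops included, and the job is handed in when it is done.

```bash
mkdir -p pics; ls
python3 - <<'E'
from cell import ctrl, viewer, silhouettes
import cv2, numpy as np
s=ctrl.read_state()
print({k:np.round(v,3) for k,v in s.items()})
for n in("top","side"):
    im,d=viewer.get_image(n); cv2.imwrite(f"pics/{n}0.png",im[:,:,::-1]); np.save(f"pics/{n}0d.npy",d)
    m=viewer.camera_model(n);print(n,m["fx"],m["fy"],m["cx"],m["cy"]);print(np.round(m["T"],3))
    for t in("stir_bar_box","lid_handle"):
        for r in silhouettes(n,t): print(n,t,round(r["score"],2),np.round(r["xy"]),r["pixels"].sum())
E
```

```text
pics
{'clock': np.float64(0.0), 'qpos': array([-1.402,  0.629,  0.038,  1.518, -0.027,  0.996, -0.02 ]), 'qd': array([ 0.001,  0.001,  0.001,  0.001,  0.001, -0.   , -0.002]), 'tau': array([-0.0000e+00, -5.6340e+01,  1.2260e+00, -1.9344e+01,  1.1000e-02,
        1.0000e-02,  0.0000e+00]), 'eef_pos': array([151.076, 631.598, 249.38 ]), 'tool_rot': array([-3.14 ,  0.   ,  2.907]), 'force': array([ 0.386, -0.458,  0.414]), 'torque': array([-0.008, -0.025, -0.027]), 'gripper_force': np.float64(0.0), 'width': np.float64(85.301)}
top 507.5836861637897 507.5836861637897 317.3015454958995 195.56796794438478
[[-2.090000e-01 -9.090000e-01  3.610000e-01 -4.107200e+01]
 [-9.780000e-01  1.920000e-01 -8.100000e-02  6.093200e+01]
 [ 4.000000e-03 -3.700000e-01 -9.290000e-01  1.520795e+03]
 [ 0.000000e+00  0.000000e+00  0.000000e+00  1.000000e+00]]
top stir_bar_box 0.89 [386. 185.] 1927
top stir_bar_box 0.56 [387. 253.] 1011
top stir_bar_box 0.51 [387. 183.] 1458
top lid_handle 0.76 [387. 179.] 1475
top lid_handle 0.56 [387. 245.] 792
top lid_handle 0.46 [270. 225.] 428
side 394.37184043911066 394.37184043911066 322.7548659900355 199.1206480604448
[[-1.00000e+00  2.30000e-02  1.00000e-03  5.36959e+02]
 [ 1.00000e-02  4.64000e-01 -8.86000e-01  8.79896e+02]
 [-2.10000e-02 -8.85000e-01 -4.64000e-01  5.85770e+02]
 [ 0.00000e+00  0.00000e+00  0.00000e+00  1.00000e+00]]
side stir_bar_box 0.94 [390. 196.] 722
side stir_bar_box 0.81 [326. 185.] 1307
side lid_handle 0.66 [327. 179.] 768
side lid_handle 0.65 [391. 185.] 415
```

View pics/top0.png

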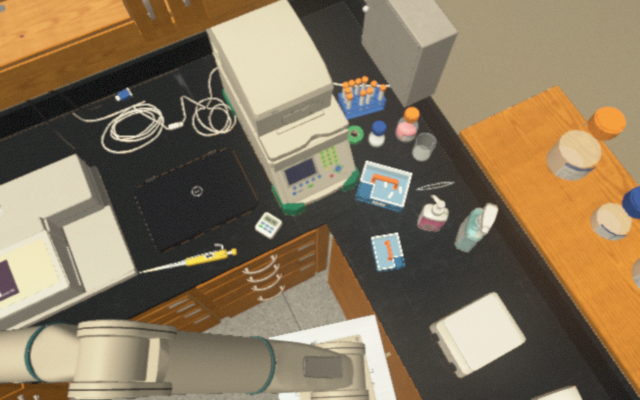

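View pics/side0.png

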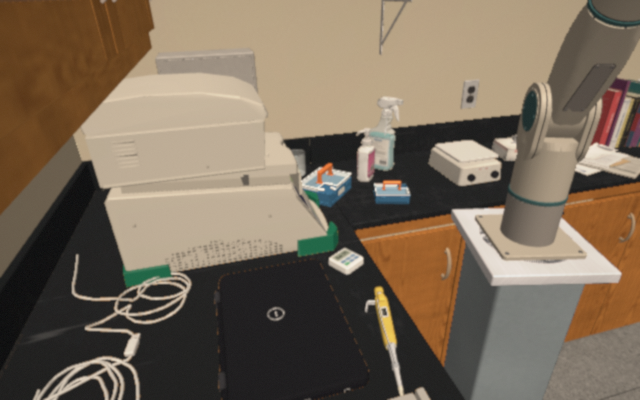

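Run:
```python
import cv2
a=cv2.imread("pics/top0.png")[130:290,310:470]; cv2.imwrite("pics/c0.png",cv2.resize(a,(600,600),interpolation=cv2.INTER_CUBIC))
```

```text
(no output)
```

View pics/c0.png

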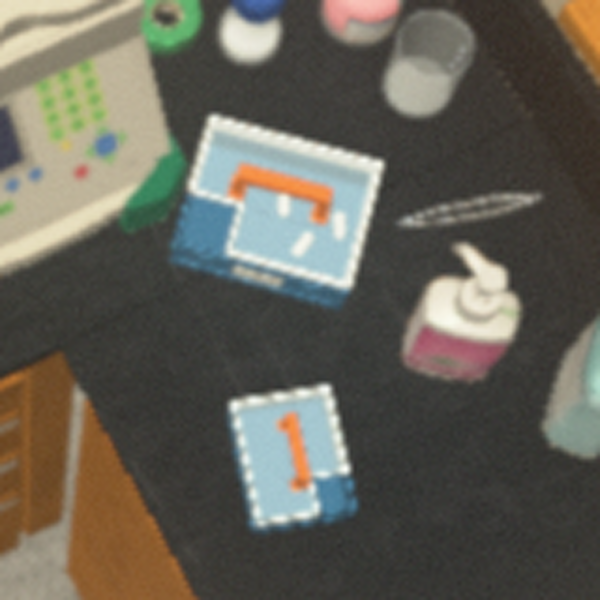

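The candidates are the larger box at top pixel (386,185), with its cut-away corner lower left, and the smaller look-alike at (387,253). I choose the larger one: the crop shows three white bars, the orange handle, and the opening near-left, which is -x,+y. The soap bottle is to its right and the instrument to its left. Next I measure the pose.

```bash
cat > h.py <<'E'
from cell import ctrl, viewer, silhouettes
import cv2, numpy as np
from scipy.optimize import least_squares
def world(n,uv,z):
    m=viewer.camera_model(n); uv=np.atleast_2d(uv).astype(float); z=np.asarray(z,float)
    p=np.c_[(uv[:,0]-m["cx"])/m["fx"]*z,(uv[:,1]-m["cy"])/m["fy"]*z,z]
    return p@m["T"][:3,:3].T+m["T"][:3,3]
def proj(n,P):
    m=viewer.camera_model(n); c=(np.atleast_2d(P)-m["T"][:3,3])@m["T"][:3,:3]
    return np.c_[c[:,0]/c[:,2]*m["fx"]+m["cx"],c[:,1]/c[:,2]*m["fy"]+m["cy"]]
def orange(im,roi):
    h=cv2.cvtColor(im,cv2.COLOR_RGB2HSV); u0,u1,v0,v1=roi
    k=(h[...,0]<16)&(h[...,1]>140)&(h[...,2]>120); z=np.zeros_like(k); z[v0:v1,u0:u1]=k[v0:v1,u0:u1]; return z
E
python3 - <<'E'
from h import *
for n,roi in(("top",(360,412,160,200)),("side",(300,355,160,195))):
    im=cv2.imread(f"pics/{n}0.png")[:,:,::-1].copy(); d=np.load(f"pics/{n}0d.npy")
    v,u=np.nonzero(orange(im,roi)&(d>0)); P=world(n,np.c_[u,v],d[v,u])
    print(n,len(P),np.percentile(P,[5,50,90,97],axis=0).round(1).tolist())
    Q=P[P[:,2]>np.percentile(P[:,2],90)-8]
    if n=="top":
        (cx,cy),(w,h),a=cv2.minAreaRect(Q[:,:2].astype(np.float32)); print("rect",cx,cy,w,h,a)
    w,V=np.linalg.eigh(np.cov(Q[:,:2].T)); print(Q.mean(0).round(1),len(Q),V[:,1],np.degrees(np.arctan2(-V[0,1],V[1,1])), np.sqrt(w*12))
cr=np.array([[212,118],[383,160],[352,287],[228,258],[240,200],[190,190]])/3.75+[310,130]
B=np.array([[59,75],[59,-75],[-59,-75],[-59,29],[-13,29],[-13,75]])
def pts(p):
    c,s=np.cos(p[2]),np.sin(p[2]); return np.c_[B@np.array([[c,-s],[s,c]]).T+p[:2],np.full(6,p[3])]
f=lambda p:(proj("top",pts(p))-cr).ravel()
for z in(None,53):
    r=least_squares((lambda p:f(p)) if z is None else (lambda p:f([*p[:3],z])),[500,-60,0,53],x_scale=[10,10,.1,10]); print(r.x.round(2),np.degrees(r.x[2]),r.fun.round(1))
print([ (t,[(round(x["score"],2),np.round(x["xy"])) for x in silhouettes("top",t)]) for t in("stir_bar_1",)])
E
```

```text
top 117 [[504.4, -310.7, 55.6], [524.3, -279.8, 90.2], [540.3, -248.5, 95.0], [543.2, -245.7, 97.7]]
rect 525.1564331054688 -280.34979248046875 74.01951599121094 11.686735153198242 60.205989837646484
[ 524.9 -279.4   92.4] 74 [0.4888698  0.87235676] -29.266324102517846 [11.24285754 74.42871301]
side 125 [[509.0, -530.2, -0.8], [529.0, -278.5, 84.1], [548.6, -243.8, 91.7], [551.6, -241.6, 92.8]]
[ 530.5 -275.    89.6] 64 [0.46854593 0.88343914] -27.93995113101816 [12.82400994 86.77052731]
[ 5.2356e+02 -2.8131e+02 -4.9000e-01  5.8320e+01] -28.31860026845261 [-0.5 -0.6 -0.1  0.3 -0.   0.   0.3 -1.1  0.6  1.2 -0.3  0.1]
[ 525.6  -282.52   -6.78   53.  ] -388.3180475652183 [-0.5 -0.5 -0.2  0.4 -0.1 -0.1  0.3 -1.1  0.6  1.2 -0.2  0.1]
[('stir_bar_1', [])]
```

```bash
cat >> h.py <<'E'
from scipy.spatial.transform import Rotation as R
def rows(targets,start=None):
    """targets: (x,y,z,roll,pitch,yaw) -> shift/rotvec in the tool axes at the start pose"""
    if start is None:
        s=ctrl.read_state(); start=[*s["eef_pos"],*s["tool_rot"]]
    R0=R.from_euler("xyz",start[3:])
    for t in targets:
        print((R0.inv().apply(np.array(t[:3])-start[:3])).round(1).tolist(),(R0.inv()*R.from_euler("xyz",t[3:])).as_rotvec().round(3).tolist())
E
python3 - <<'E'
from h import *
d=np.load("pics/top0d.npy"); v,u=np.nonzero(d>0); P=world("top",np.c_[u,v],d[v,u])
print("rows x 250..800, cols y 350..-500, max z (cm)")
for x in range(250,800,50):
    print(x,[int(P[k,2].max()/10) if (k:=(abs(P[:,0]-x-25)<25)&(abs(P[:,1]-y)<25)).any() else -1 for y in range(350,-550,-50)])
T=[]
for a in (68,58,48,38,28,18,8,-2,-12,-20,-28.1):
    r=np.interp(a,[-28.1,0,30,77],[595,480,480,640]); A=np.radians(a); T.append((r*np.cos(A),r*np.sin(A),250,np.pi,0,np.radians(61.3+a+28.1)))
rows(T,[151.2,632.2,250.3,-3.1401,0,2.907])
E
```

```text
rows x 250..800, cols y 350..-500, max z (cm)
250 [-90, -89, -89, -89, -89, -89, -89, -89, -89, 0, 1, 3, 6, 3, 60, 60, 60, 77]
300 [1, 0, -89, -89, -88, -89, -89, -89, -89, 0, 1, 3, 6, 4, 59, 59, 59, 77]
350 [1, 0, 1, 0, 0, -14, -89, -89, -89, 0, 0, 3, 3, 3, 60, 60, 60, 60]
400 [3, 3, 3, 2, 0, 2, 0, 0, 0, 1, 0, 0, 1, 6, 59, 59, 60, 59]
450 [4, 4, 1, 1, 2, 2, 2, 4, 0, 1, 0, 4, 6, 6, 5, 1, 1, 1]
500 [4, 4, 4, 4, 3, 2, 8, 8, 5, 3, 5, 5, 10, 10, 6, 1, 1, 1]
550 [3, 4, 4, 4, 4, 3, 25, 24, 14, 11, 9, 7, 8, 6, 5, 9, 8, 11]
600 [4, 4, 4, 4, 3, 11, 38, 25, 25, 25, 25, 22, 5, 0, 0, 9, 9, 11]
650 [4, 4, 4, 4, 3, 41, 40, 40, 39, 39, 37, 25, 1, 11, 9, 14, 9, 62]
700 [4, 3, 3, 4, 3, 42, 41, 41, 41, 41, 40, 2, 2, 11, 6, 43, 43, 60]
750 [0, 2, 3, 4, 3, 42, 42, 42, 42, 42, 41, 1, 2, 0, 42, 43, 43, 55]
[-90.6, -47.5, 0.4] [-0.001, 0.0, 0.16]
[-183.0, -104.6, 0.5] [-0.001, 0.0, 0.334]
[-258.7, -174.6, 0.6] [-0.001, 0.0, 0.509]
[-316.1, -253.4, 0.7] [-0.001, 0.001, 0.683]
[-359.7, -332.3, 0.8] [-0.001, 0.001, 0.858]
[-409.4, -399.6, 0.9] [-0.001, 0.001, 1.033]
[-446.7, -474.6, 1.0] [-0.001, 0.001, 1.207]
[-478.4, -553.2, 1.1] [-0.001, 0.001, 1.382]
[-528.8, -636.7, 1.3] [-0.001, 0.001, 1.556]
[-558.1, -714.2, 1.4] [-0.001, 0.001, 1.696]
[-575.5, -800.6, 1.5] [-0.001, 0.001, 1.837]
```

```bash
python3 -m creep '[{"jaw":-1,"xyz":[-45,-24,0],"angular":[0,0,0.08]},{"jaw":-1,"xyz":[-91,-48,0],"angular":[0,0,0.16]},{"jaw":-1,"xyz":[-137,-76,0],"angular":[0,0,0.25]},{"jaw":-1,"xyz":[-183,-105,0],"angular":[0,0,0.334]},{"jaw":-1,"xyz":[-221,-140,0],"angular":[0,0,0.42]},{"jaw":-1,"xyz":[-259,-175,0],"angular":[0,0,0.509]},{"jaw":-1,"xyz":[-288,-214,0],"angular":[0,0,0.6]},{"jaw":-1,"xyz":[-316,-253,0],"angular":[0,0,0.683]},{"jaw":-1,"xyz":[-338,-293,0],"angular":[0,0,0.77]},{"jaw":-1,"xyz":[-360,-332,0],"angular":[0,0,0.858]},{"jaw":-1,"xyz":[-385,-366,0],"angular":[0,0,0.945]},{"jaw":-1,"xyz":[-409,-400,0],"angular":[0,0,1.033]}]'
python3 - <<'E'
from h import *
T=[]
for a in (13,8,3,-2,-7,-12,-16,-20,-24,-28.1):
    r=np.interp(a,[-28.1,0,30,77],[595,480,480,640]); A=np.radians(a); T.append((r*np.cos(A),r*np.sin(A),np.interp(a,[-28,18],[180,250]),np.pi,0,np.radians(61.3+a+28.1)))
rows(T); print(ctrl.read_state()["qpos"].round(3))
E
```

```text
clock: 1.85
eef_pos: [456.5, 146.8, 250.6]
tool_rot: [3.141, -0.0, 1.871]
force: [0.9, 1.1, 0.5]
width: -0.2
gripper_force: 0.0
[-40.4, -0.7, 8.2] [0.001, -0.0, 0.084]
[-82.0, -5.6, 15.8] [0.001, -0.0, 0.171]
[-123.0, -14.1, 23.4] [0.001, -0.0, 0.258]
[-165.8, -18.4, 31.0] [0.001, -0.0, 0.346]
[-213.8, -15.5, 38.6] [0.001, -0.0, 0.433]
[-263.4, -17.6, 46.2] [0.001, -0.0, 0.52]
[-303.9, -23.0, 52.2] [0.001, -0.0, 0.59]
[-345.0, -31.9, 58.3] [0.001, -0.001, 0.66]
[-386.1, -44.4, 64.4] [0.001, -0.001, 0.729]
[-428.2, -61.0, 70.4] [0.001, -0.001, 0.801]
[-0.625  0.405  0.354  1.986 -0.195  0.782  0.141]
```

```bash
python3 -m creep '[{"jaw":-1,"xyz":[-40,-1,8],"angular":[0,0,0.084]},{"jaw":-1,"xyz":[-82,-6,16],"angular":[0,0,0.171]},{"jaw":-1,"xyz":[-123,-14,23],"angular":[0,0,0.258]},{"jaw":-1,"xyz":[-166,-18,31],"angular":[0,0,0.346]},{"jaw":-1,"xyz":[-214,-16,39],"angular":[0,0,0.433]},{"jaw":-1,"xyz":[-263,-18,46],"angular":[0,0,0.52]},{"jaw":-1,"xyz":[-304,-23,52],"angular":[0,0,0.59]},{"jaw":-1,"xyz":[-345,-32,58],"angular":[0,0,0.66]},{"jaw":-1,"xyz":[-386,-44,64],"angular":[0,0,0.729]},{"jaw":-1,"xyz":[-428,-61,70],"angular":[0,0,0.801]},{"jaw":-1,"xyz":[-428,-61,70],"angular":[0,0,0.801]}]'
python3 - <<'E'
from h import *
for n in("top","side"):
    im,d=viewer.get_image(n); cv2.imwrite(f"pics/{n}1.png",im[:,:,::-1]); np.save(f"pics/{n}1d.npy",d)
ims=cv2.imread("pics/side1.png")[130:230,270:430]; imt=cv2.imread("pics/top1.png")[110:230,310:470]
cv2.imwrite("pics/c1.png",np.vstack([cv2.resize(ims,(480,300)),cv2.resize(imt,(400,300))] if 0 else [cv2.resize(ims,(480,300)),cv2.resize(imt,(480,300))]))
rows([(525.5,-280.5,115,np.pi,0,np.radians(61.3))]); print(ctrl.read_state()["qpos"].round(3))
E
```

```text
clock: 3.22
eef_pos: [523.7, -283.6, 180.2]
tool_rot: [3.141, 0.003, 1.066]
force: [-0.2, 0.4, 0.3]
width: -0.4
gripper_force: 0.0
[-1.6, 1.2, 65.1] [-0.001, -0.001, 0.002]
[ 0.138  0.684  0.494  1.757 -0.427  0.81   0.339]
```

View pics/c1.png

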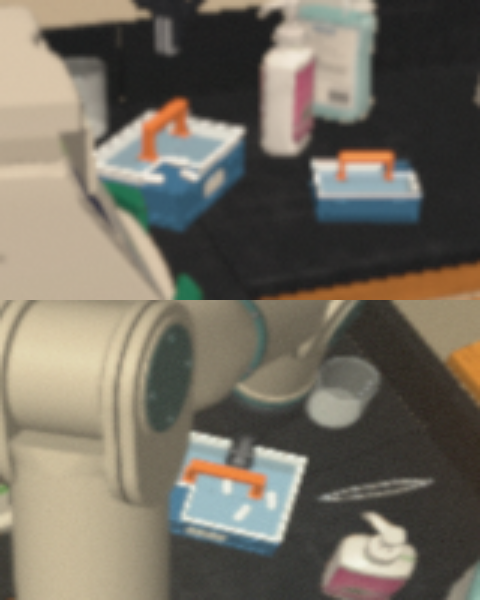

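Side crop: closed fingertips (~(325,143) in the full image) hang above the orange handle (~(325,165)). The lid stands proud, the three bars are visible through it, and the soap bottle and instrument are clear. I lower and press.

```bash
python3 -m creep '[{"jaw":-1,"xyz":[-1.5,1,30],"angular":[0,0,0]},{"jaw":-1,"xyz":[-1.5,1,60],"angular":[0,0,0]},{"jaw":-1,"xyz":[-1.5,1,64],"angular":[0,0,0]},{"jaw":-1,"xyz":[-1.5,1,67],"angular":[0,0,0]},{"jaw":-1,"xyz":[-1.5,1,69],"angular":[0,0,0]}]'
```

```text
clock: 3.95
eef_pos: [526.4, -280.5, 112.3]
tool_rot: [3.14, -0.0, 1.073]
force: [0.2, -0.3, 0.6]
width: -0.1
gripper_force: 0.0
```

```bash
python3 -m creep '[{"jaw":-1,"xyz":[0,0,1],"angular":[0,0,0]},{"jaw":-1,"xyz":[0,0,2],"angular":[0,0,0]},{"jaw":-1,"xyz":[0,0,3],"angular":[0,0,0]},{"jaw":-1,"xyz":[0,0,4],"angular":[0,0,0]}]'; python3 -m creep '[{"jaw":-1,"xyz":[0,0,1],"angular":[0,0,0]},{"jaw":-1,"xyz":[0,0,2],"angular":[0,0,0]},{"jaw":-1,"xyz":[0,0,3],"angular":[0,0,0]}]'
```

```text
clock: 4.45
eef_pos: [526.3, -280.6, 109.1]
tool_rot: [3.14, -0.001, 1.073]
force: [-1.6, 2.3, 7.8]
width: 0.1
gripper_force: 4.2
clock: 4.82
eef_pos: [526.3, -280.6, 106.1]
tool_rot: [3.14, -0.001, 1.073]
force: [-1.2, 1.9, 8.9]
width: 0.0
gripper_force: 4.2
```

Contact and sliding at about 9 N, as expected. I continue to the stop at TCP ≈ 103 (bar top at 84).

```bash
python3 -m creep '[{"jaw":-1,"xyz":[0,0,1],"angular":[0,0,0]},{"jaw":-1,"xyz":[0,0,2],"angular":[0,0,0]}]'; python3 -m creep '[{"jaw":-1,"xyz":[0,0,0.5],"angular":[0,0,0]},{"jaw":-1,"xyz":[0,0,1],"angular":[0,0,0]},{"jaw":-1,"xyz":[0,0,1],"angular":[0,0,0]}]'
```

```text
clock: 5.08
eef_pos: [526.3, -280.6, 104.1]
tool_rot: [3.14, -0.001, 1.073]
force: [-1.6, 2.1, 9.0]
width: 0.1
gripper_force: 4.2
clock: 5.45
eef_pos: [526.3, -280.6, 103.1]
tool_rot: [3.14, -0.001, 1.073]
force: [-1.9, 1.6, 7.8]
width: 0.2
gripper_force: 4.0
```

```bash
python3 -m creep '[{"jaw":-1,"xyz":[0,0,0.5],"angular":[0,0,0]},{"jaw":-1,"xyz":[0,0,1],"angular":[0,0,0]}]'; python3 -m creep '[{"jaw":-1,"xyz":[0,0,0.5],"angular":[0,0,0]},{"jaw":-1,"xyz":[0,0,1],"angular":[0,0,0]}]'
```

```text
clock: 5.7
eef_pos: [526.3, -280.6, 103.0]
tool_rot: [3.139, -0.001, 1.073]
force: [-3.1, 2.9, 17.1]
width: 0.2
gripper_force: 8.9
clock: 5.95
eef_pos: [526.4, -280.6, 102.9]
tool_rot: [3.139, -0.002, 1.073]
force: [-4.8, 5.1, 25.4]
width: 0.3
gripper_force: 12.4
```

Hard stop at TCP 102.9 mm (bar top at 84 mm, which is home) with 25 N. I raise and open, then re-measure the handle.

```bash
python3 -m creep '[{"jaw":-1,"xyz":[0,0,-20],"angular":[0,0,0]},{"jaw":0.3,"xyz":[0,0,-32],"angular":[0,0,0]},{"jaw":0.3,"xyz":[0,0,-32],"angular":[0,0,0]},{"jaw":0.3,"xyz":[0,0,-32],"angular":[0,0,0]},{"jaw":0.3,"xyz":[0,0,-32],"angular":[0,0,0]}]'
python3 - <<'E'
from h import *
for n,roi in(("top",(360,412,150,205)),("side",(300,355,150,195))):
    im,d=viewer.get_image(n); cv2.imwrite(f"pics/{n}2.png",im[:,:,::-1])
    v,u=np.nonzero(orange(im,roi)&(d>0)); P=world(n,np.c_[u,v],d[v,u])
    k=(P[:,2]>66)&(P[:,2]<105); Q=P[k]; w,V=np.linalg.eigh(np.cov(Q[:,:2].T)); print(n,len(Q),Q.mean(0).round(1),np.percentile(Q[:,2],[50,90]).round(1),np.degrees(np.arctan(V[1,1]/V[0,1])).round(1),np.sqrt(w*12).round(1))
a=cv2.imread("pics/side2.png")[130:230,270:430];b=cv2.imread("pics/top2.png")[110:230,310:470]
cv2.imwrite("pics/c2.png",np.vstack([cv2.resize(a,(480,300)),cv2.resize(b,(400,300)) if 0 else cv2.resize(b,(480,300))]))
E
```

```text
clock: 6.58
eef_pos: [525.2, -280.2, 130.6]
tool_rot: [-3.14, 0.0, 1.073]
force: [-0.6, -0.3, 0.4]
width: 55.3
gripper_force: 0.0
top 63 [ 525.4 -278.3   81.6] [81.9 87.9] 60.4 [12.4 96. ]
side 80 [ 530.7 -274.6   78.9] [80.2 83.4] 61.1 [12.5 90.7]
```

View pics/c2.png

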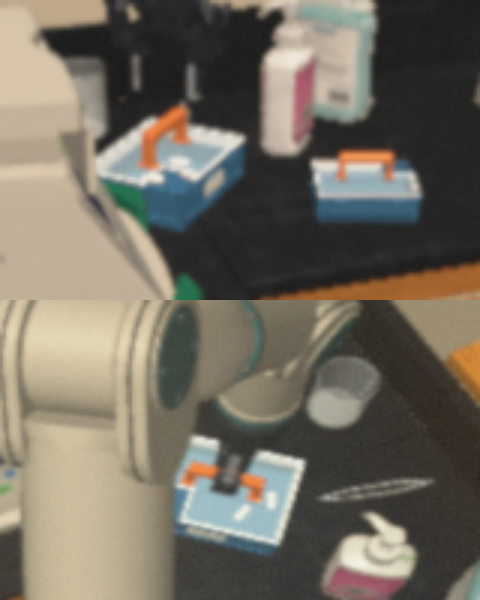

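The lid now sits flush, with the handle lowered about 8 mm. In the top view the open fingers straddle the middle of the bar (~(388,167) full image). I descend and grip.

```bash
python3 -m creep '[{"jaw":0.3,"xyz":[0,0,25],"angular":[0,0,0]},{"jaw":0.3,"xyz":[0,0,45],"angular":[0,0,0]},{"jaw":0.3,"xyz":[0,0,53],"angular":[0,0,0]},{"jaw":0.3,"xyz":[0,0,53],"angular":[0,0,0]},{"jaw":-1,"xyz":[0,0,53],"angular":[0,0,0]},{"jaw":-1,"xyz":[0,0,53],"angular":[0,0,0]},{"jaw":-1,"xyz":[0,0,53],"angular":[0,0,0]},{"jaw":-1,"xyz":[0,0,53],"angular":[0,0,0]}]'
```

```text
clock: 7.68
eef_pos: [526.5, -281.1, 79.3]
tool_rot: [3.139, -0.0, 1.073]
force: [1.1, -0.4, 6.0]
width: 12.9
gripper_force: 59.1
```

```bash
python3 -m creep '[{"jaw":-1,"xyz":[0,0,-5],"angular":[0,0,0]},{"jaw":-1,"xyz":[0,0,-15],"angular":[0,0,0]},{"jaw":-1,"xyz":[0,0,-30],"angular":[0,0,0]},{"jaw":-1,"xyz":[0,0,-50],"angular":[0,0,0]},{"jaw":-1,"xyz":[0,0,-70],"angular":[0,0,0]},{"jaw":-1,"xyz":[0,0,-90],"angular":[0,0,0]},{"jaw":-1,"xyz":[0,0,-110],"angular":[0,0,0]},{"jaw":-1,"xyz":[0,0,-130],"angular":[0,0,0]},{"jaw":-1,"xyz":[0,0,-145],"angular":[0,0,0]},{"jaw":-1,"xyz":[0,0,-155],"angular":[0,0,0]},{"jaw":-1,"xyz":[0,0,-160],"angular":[0,0,0]},{"jaw":-1,"xyz":[0,0,-160],"angular":[0,0,0]}]'
python3 - <<'E'
from h import *
for n in("side","top"):
    im,d=viewer.get_image(n); cv2.imwrite(f"pics/{n}3.png",im[:,:,::-1])
a=cv2.imread("pics/side3.png")[60:220,230:430];b=cv2.imread("pics/top3.png")[110:270,290:490]
cv2.imwrite("pics/c3.png",np.hstack([cv2.resize(a,(400,320)),cv2.resize(b,(400,320))]))
s=ctrl.read_state(); print(s["eef_pos"],s["tool_rot"],s["qpos"].round(2),s["width"])
R0=R.from_euler("xyz",s["tool_rot"]); a=np.radians(104); ax=np.array([-np.sin(a),np.cos(a),0])
for f in(.2,.4,.6,.8,1): print(R0.inv().apply((np.array([465,-260,245])-s["eef_pos"])*f).round(0),R0.inv().apply(ax*np.radians(31)*f).round(3))
E
```

```text
clock: 9.18
eef_pos: [525.5, -280.5, 238.2]
tool_rot: [-3.141, -0.0, 1.073]
force: [-0.0, 1.0, -3.1]
width: 12.9
gripper_force: 58.6
[ 525.23480308 -280.2273524   237.67772943] [-3.14032595e+00 -1.85805534e-05  1.07279865e+00] [ 0.11  0.62  0.54  1.7  -0.38  0.93  0.3 ] 12.761898348734698
[ -2. -13.  -1.] [-0.073 -0.08   0.   ]
[ -4. -25.  -3.] [-0.146 -0.159  0.   ]
[ -7. -38.  -4.] [-0.219 -0.239  0.   ]
[ -9. -50.  -6.] [-0.293 -0.319  0.   ]
[-11. -63.  -7.] [-0.366 -0.399  0.   ]
```

View pics/c3.png

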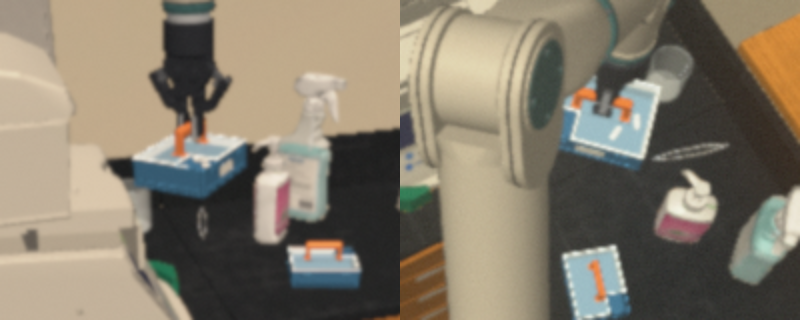

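The whole box is up on its lid (−3.1 N weight, level, side crop (190,160)), clear of everything. I move toward the robot, then tip.

```bash
python3 -m creep '[{"jaw":-1,"xyz":[-2,-13,-1],"angular":[0,0,0]},{"jaw":-1,"xyz":[-5,-30,-3],"angular":[0,0,0]},{"jaw":-1,"xyz":[-8,-45,-5],"angular":[0,0,0]},{"jaw":-1,"xyz":[-10,-57,-6],"angular":[0,0,0]},{"jaw":-1,"xyz":[-11,-63,-7],"angular":[-0.03,-0.033,0]},{"jaw":-1,"xyz":[-11,-63,-7],"angular":[-0.06,-0.065,0]},{"jaw":-1,"xyz":[-11,-63,-7],"angular":[-0.09,-0.098,0]},{"jaw":-1,"xyz":[-11,-63,-7],"angular":[-0.12,-0.13,0]},{"jaw":-1,"xyz":[-11,-63,-7],"angular":[-0.15,-0.163,0]},{"jaw":-1,"xyz":[-11,-63,-7],"angular":[-0.18,-0.196,0]}]'
python3 - <<'E'
from h import *
s=ctrl.read_state(); R0=R.from_euler("xyz",s["tool_rot"]); 
u=-R0.as_matrix()[:,2]; print("tilt",np.degrees(np.arccos(u[2])),"dir",np.degrees(np.arctan2(u[1],u[0])),s["qpos"].round(2),s["width"])
a=np.radians(104); ax=np.array([-np.sin(a),np.cos(a),0])
t=R.from_rotvec(ax*np.radians(31))*R.from_euler("xyz",[np.pi,0,1.0728]); rows([(465,-260,245,*t.as_euler("xyz"))])
E
```

```text
clock: 10.52
eef_pos: [464.2, -259.6, 245.2]
tool_rot: [2.959, 0.195, 1.055]
force: [-0.1, -0.2, -2.7]
width: 12.9
gripper_force: 58.7
tilt 15.265780349936442 dir 103.9895396938906 [-0.18  0.5   0.72  2.02 -0.21  0.57  0.12] 12.934925055032945
[0.1, 0.8, 0.3] [-0.186, -0.202, -0.0]
```

```bash
python3 -m creep '[{"jaw":-1,"xyz":[0,0,0],"angular":[-0.04,-0.043,0]},{"jaw":-1,"xyz":[0,0,0],"angular":[-0.08,-0.087,0]},{"jaw":-1,"xyz":[0,0,0],"angular":[-0.12,-0.13,0]},{"jaw":-1,"xyz":[0,0,0],"angular":[-0.15,-0.163,0]},{"jaw":-1,"xyz":[0,0,0],"angular":[-0.17,-0.185,0]},{"jaw":-1,"xyz":[0,0,0],"angular":[-0.18,-0.197,0]},{"jaw":-1,"xyz":[0,0,0],"angular":[-0.18,-0.197,0]},{"jaw":-1,"xyz":[0,0,0],"angular":[-0.18,-0.197,0]},{"jaw":-1,"xyz":[0,0,0],"angular":[-0.18,-0.197,0]},{"jaw":-1,"xyz":[0,0,0],"angular":[-0.18,-0.197,0]},{"jaw":-1,"xyz":[0,0,0],"angular":[-0.18,-0.197,0]},{"jaw":-1,"xyz":[0,0,0],"angular":[-0.18,-0.197,0]}]'
python3 - <<'E'
from h import *
s=ctrl.read_state(); R0=R.from_euler("xyz",s["tool_rot"]); M=R0.as_matrix()
u=-M[:,2]; print("tilt",np.degrees(np.arccos(u[2])),"dir",np.degrees(np.arctan2(u[1],u[0])),s["qpos"].round(2),abs(s["qd"]).max())
# box axes: x=tool y sign, y=tool x
B=np.c_[M[:,1],M[:,0],u]; print(np.linalg.det(B))
for p in ([-56,72,-74],[56,72,-74],[-56,-72,-74],[-36,52,-35]):
    w=s["eef_pos"]+B@np.array(p); print(p,w.round(0),proj("side",w).round(0),proj("top",w).round(0))
for n in("side","top"):
    im,d=viewer.get_image(n); cv2.imwrite(f"pics/{n}4.png",im[:,:,::-1])
    print(n,[(round(x["score"],2),np.round(x["xy"]),x["pixels"].sum()) for x in silhouettes(n,"stir_bar_1")])
a=cv2.imread("pics/side4.png")[80:200,270:420];b=cv2.imread("pics/top4.png")[120:240,320:470]
cv2.imwrite("pics/c4.png",np.hstack([cv2.resize(a,(400,320),interpolation=3),cv2.resize(b,(400,320),interpolation=3)]))
E
```

```text
clock: 12.02
eef_pos: [464.9, -260.1, 245.3]
tool_rot: [2.762, 0.384, 0.998]
force: [0.6, 1.0, -3.4]
width: 12.6
gripper_force: 58.7
tilt 30.532423809090883 dir 103.95101017899057 [-0.48  0.59  0.97  2.16 -0.11  0.31 -0.08] 0.0023538513917718802
1.0
[-56, 72, -74] [ 462. -219.  135.] [[347. 161.]] [[373. 196.]]
[56, 72, -74] [ 558. -262.  174.] [[315. 145.]] [[380. 159.]]
[-56, -72, -74] [ 390. -331.  189.] [[368. 132.]] [[420. 205.]]
[-36, 52, -35] [ 465. -223.  183.] [[346. 146.]] [[376. 189.]]
side []
top []
```

View pics/c4.png

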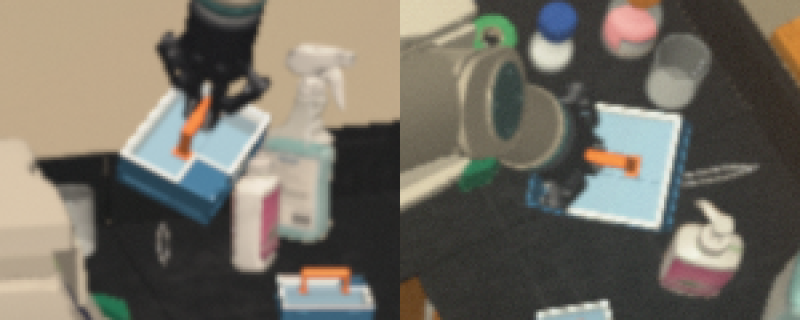

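The box is held tipped 30.5°, with the cut corner lowest (side crop (210,210)). No bars are left on the upper floor seen through the lid. I zoom on the corner.

Run:
```python
import cv2,numpy as np
a=cv2.imread("pics/side4.png")[112:166,310:374];b=cv2.imread("pics/top4.png")[162:216,358:422]
cv2.imwrite("pics/c5.png",np.hstack([cv2.resize(x,(400,338),interpolation=2) for x in(a,b)]))
```

```text
(no output)
```

View pics/c5.png

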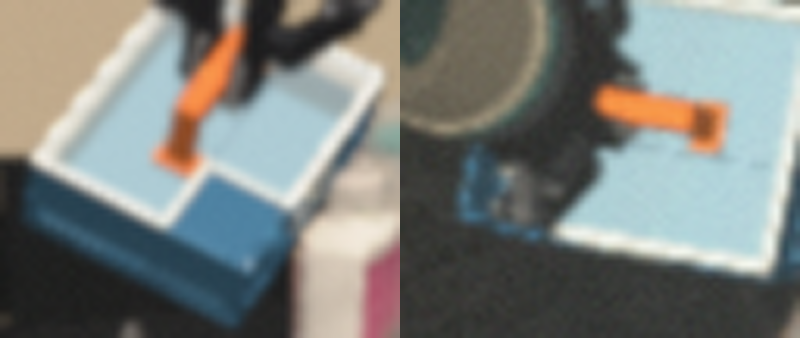

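Run:
```python
from h import *
s=ctrl.read_state(); M=R.from_euler("xyz",s["tool_rot"]).as_matrix(); B=np.c_[M[:,1],M[:,0],-M[:,2]]; o=s["eef_pos"]-B@np.array([0,0,77])
for n in("side","top"):
    c=B.T@(viewer.camera_model(n)["T"][:3,3]-o); im=cv2.imread(f"pics/{n}4.png")
    print(n,"cam in box",c.round(0))
    for name,ps in(("-x wall",[(-51.5,y,12) for y in(66,54,42,30,18,5)]),("+y wall",[(x,67.5,12) for x in(-45,-33,-20,-8,5)]),("mid",[(-40,56,12),(-30,46,12)])):
        for p in ps:
            p=np.array(p,float); r=c-p; zs=[]
            if r[0]<0: t=(-56-p[0])/r[0]; zs.append(p[2]+t*r[2])
            if r[1]>0: t=(72-p[1])/r[1]; zs.append(p[2]+t*r[2])
            q=proj(n,o+B@p)[0]; print(name,p,"z at wall",np.round(zs,0),q.round(1),im[int(round(q[1])),int(round(q[0]))][::-1])
```

```text
side cam in box [-262.  797.  924.]
-x wall [-51.5  66.   12. ] z at wall [31. 19.] [347.3 157.6] [39 65 80]
-x wall [-51.5  54.   12. ] z at wall [31. 34.] [349.1 155. ] [ 74 108 129]
-x wall [-51.5  42.   12. ] z at wall [31. 48.] [350.9 152.4] [ 67 110 136]
-x wall [-51.5  30.   12. ] z at wall [31. 62.] [352.7 149.9] [ 69 114 141]
-x wall [-51.5  18.   12. ] z at wall [31. 75.] [354.5 147.4] [ 76 118 143]
-x wall [-51.5   5.   12. ] z at wall [31. 89.] [356.3 144.7] [157 166 168]
+y wall [-45.   67.5  12. ] z at wall [58. 18.] [345.2 157. ] [41 67 82]
+y wall [-33.   67.5  12. ] z at wall [103.  18.] [341.6 155.2] [40 66 80]
+y wall [-20.   67.5  12. ] z at wall [147.  18.] [337.9 153.3] [40 67 81]
+y wall [-8.  67.5 12. ] z at wall [184.  18.] [334.4 151.5] [41 67 82]
+y wall [ 5.  67.5 12. ] z at wall [220.  18.] [330.6 149.6] [42 68 82]
mid [-40.  56.  12.] z at wall [78. 32.] [345.4 153.7] [47 78 96]
mid [-30.  46.  12.] z at wall [114.  44.] [344.1 150.1] [ 80 132 164]
top cam in box [-120. -482. 1396.]
-x wall [-51.5  66.   12. ] z at wall [104.] [373.8 194.4] [84 85 84]
-x wall [-51.5  54.   12. ] z at wall [104.] [377.6 195. ] [101 101  97]
-x wall [-51.5  42.   12. ] z at wall [104.] [381.4 195.7] [64 65 64]
-x wall [-51.5  30.   12. ] z at wall [104.] [385.3 196.4] [153 183 188]
-x wall [-51.5  18.   12. ] z at wall [104.] [389.2 197.1] [180 212 218]
-x wall [-51.5   5.   12. ] z at wall [104.] [393.4 197.9] [186 214 216]
+y wall [-45.   67.5  12. ] z at wall [216.] [373.8 192.1] [ 86 105 113]
+y wall [-33.   67.5  12. ] z at wall [380.] [374.6 188.1] [100 100  93]
+y wall [-20.   67.5  12. ] z at wall [512.] [375.5 183.7] [48 48 47]
+y wall [-8.  67.5 12. ] z at wall [608.] [376.3 179.7] [72 89 82]
+y wall [ 5.  67.5 12. ] z at wall [690.] [377.2 175.3] [145 137 115]
mid [-40.  56.  12.] z at wall [290.] [377.8 191.1] [92 91 87]
mid [-30.  46.  12.] z at wall [414.] [381.6 188.2] [59 61 59]
```

The top camera sees neutral grey-white bars at (374–378, 192–195) in the corner. The −x wall strip at y<30 is clear, but a finger hides part of the corner. I ease the tilt back briefly to count the bars, then re-tip.

```bash
python3 -m creep '[{"jaw":-1,"xyz":[0,0,0],"angular":[0.04,0.043,0]},{"jaw":-1,"xyz":[0,0,0],"angular":[0.08,0.087,0]},{"jaw":-1,"xyz":[0,0,0],"angular":[0.12,0.13,0]},{"jaw":-1,"xyz":[0,0,0],"angular":[0.16,0.174,0]},{"jaw":-1,"xyz":[0,0,0],"angular":[0.19,0.206,0]},{"jaw":-1,"xyz":[0,0,0],"angular":[0.21,0.228,0]},{"jaw":-1,"xyz":[0,0,0],"angular":[0.22,0.239,0]},{"jaw":-1,"xyz":[0,0,0],"angular":[0.22,0.239,0]}]'
python3 - <<'E'
from h import *
im,d=viewer.get_image("top"); cv2.imwrite("pics/top5.png",im[:,:,::-1])
print([(round(x["score"],2),np.round(x["xy"]),x["pixels"].sum()) for x in silhouettes("top","stir_bar_1")])
im2,d=viewer.get_image("side"); cv2.imwrite("pics/side5.png",im2[:,:,::-1])
b=im[150:220,345:425,::-1];a=im2[105:175,300:380,::-1]
cv2.imwrite("pics/c6.png",np.hstack([cv2.resize(x,(400,350),interpolation=2) for x in(a,b)]))
E
```

```text
clock: 13.22
eef_pos: [464.9, -260.2, 245.1]
tool_rot: [3.001, 0.154, 1.061]
force: [0.0, -0.0, -3.7]
width: 13.0
gripper_force: 58.7
[(0.61, array([397., 190.]), np.int64(1703))]
```

View pics/c6.png

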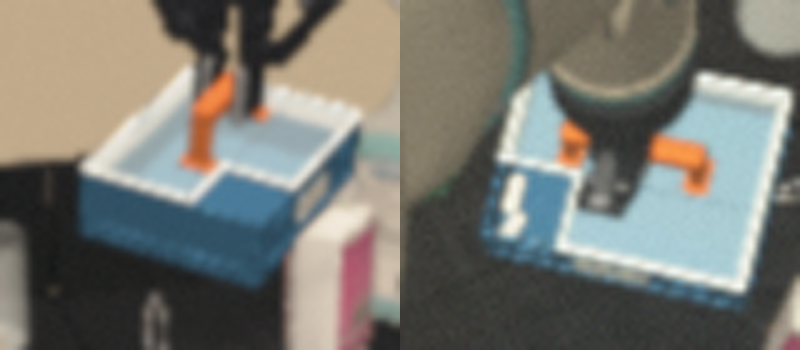

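Run:
```python
from h import *
s=ctrl.read_state(); M=R.from_euler("xyz",s["tool_rot"]).as_matrix(); B=np.c_[M[:,1],M[:,0],-M[:,2]]; o=s["eef_pos"]-B@np.array([0,0,77])
# rectify the top picture onto the plane z=12 mm of the box
def rect(f,z,sc=6):
    im=cv2.imread(f); q=np.array([[-70,90],[-70,10],[20,10],[20,90]],float)
    p=proj("top",o+np.c_[q,np.full(4,z)]@B.T).astype(np.float32)
    dst=np.array([[(90-y)*sc,(20-x)*sc] for x,y in q],np.float32)
    return cv2.warpPerspective(im,cv2.getPerspectiveTransform(p,dst),(80*sc,90*sc),flags=cv2.INTER_CUBIC)
r=rect("pics/top5.png",8)
for x,y in((-56,72),(-13,29)): cv2.circle(r,(int((90-y)*6),int((20-x)*6)),3,(0,0,255),-1)
cv2.imwrite("pics/c7.png",r)
c=B.T@(viewer.camera_model("top")["T"][:3,3]-o); print(c.round(0))
g=r.min(2); print("area mm2 in opening",(g[36*6-90:76*6,18*6:58*6]>120).sum()/36)
```

```text
[-415. -162. 1414.]
area mm2 in opening 1164.5833333333333
```

View pics/c7.png

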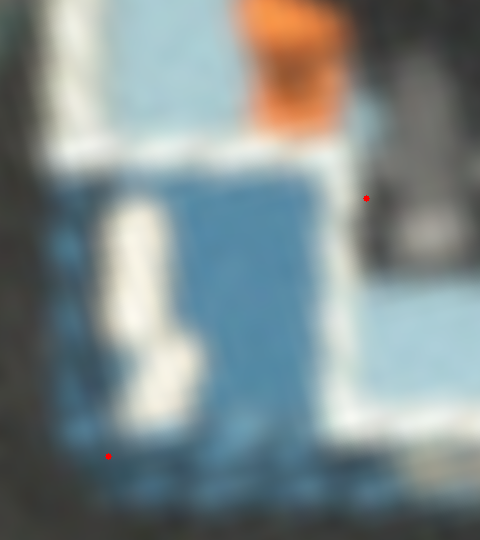

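```bash
cat >> h.py <<'E'
def tilt(az,deg,p=(465,-260,245)):
    a=np.radians(az); ax=np.array([-np.sin(a),np.cos(a),0])
    return (*p,*(R.from_rotvec(ax*np.radians(deg))*R.from_euler("xyz",[np.pi,0,1.0728])).as_euler("xyz"))
E
python3 - <<'E'
from h import *
rows([tilt(129,26)]); print("final from there"); rows([tilt(105,30)],tilt(129,26))
E
```

```text
[-0.2, 0.3, 0.1] [-0.279, -0.021, 0.02]
final from there
[0.0, 0.0, 0.0] [0.054, -0.2, -0.047]
```

```bash
python3 -m creep '[{"jaw":-1,"xyz":[0,0,0],"angular":[-0.04,-0.003,0.003]},{"jaw":-1,"xyz":[0,0,0],"angular":[-0.08,-0.006,0.006]},{"jaw":-1,"xyz":[0,0,0],"angular":[-0.13,-0.01,0.01]},{"jaw":-1,"xyz":[0,0,0],"angular":[-0.18,-0.014,0.013]},{"jaw":-1,"xyz":[0,0,0],"angular":[-0.22,-0.017,0.016]},{"jaw":-1,"xyz":[0,0,0],"angular":[-0.26,-0.02,0.019]},{"jaw":-1,"xyz":[0,0,0],"angular":[-0.28,-0.021,0.02]},{"jaw":-1,"xyz":[0,0,0],"angular":[-0.28,-0.021,0.02]},{"jaw":-1,"xyz":[0,0,0],"angular":[-0.28,-0.021,0.02]},{"jaw":-1,"xyz":[0,0,0],"angular":[-0.28,-0.021,0.02]}]'
python3 - <<'E'
from h import *
im,d=viewer.get_image("top"); cv2.imwrite("pics/top6.png",im[:,:,::-1])
s=ctrl.read_state(); M=R.from_euler("xyz",s["tool_rot"]).as_matrix(); B=np.c_[M[:,1],M[:,0],-M[:,2]]; o=s["eef_pos"]-B@np.array([0,0,77])
sc=5; q=np.array([[-70,90],[-70,-30],[40,-30],[40,90]],float); p=proj("top",o+np.c_[q,np.full(4,8)]@B.T).astype(np.float32)
dst=np.array([[(90-y)*sc,(40-x)*sc] for x,y in q],np.float32)
cv2.imwrite("pics/c8.png",cv2.warpPerspective(im[:,:,::-1].copy(),cv2.getPerspectiveTransform(p,dst),(120*sc,110*sc),flags=cv2.INTER_CUBIC))
print((B.T@(viewer.camera_model("top")["T"][:3,3]-o)).round(0)); print("corner px",(90-72)*sc,(40+56)*sc)
E
```

```text
clock: 14.62
eef_pos: [465.2, -260.1, 245.4]
tool_rot: [2.716, 0.168, 1.037]
force: [0.4, -0.1, -2.8]
width: 12.7
gripper_force: 59.2
[ -26. -194. 1472.]
corner px 90 480
```

View pics/c8.png

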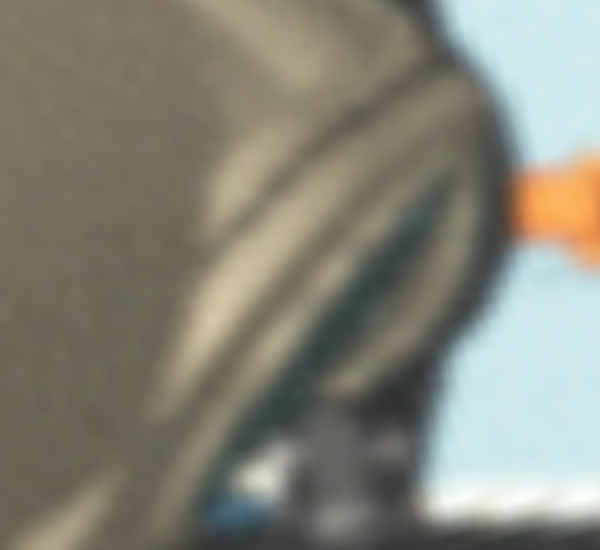

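The view shows a white bar along the −x wall at (270,465), i.e. box x≈−53, y≈36. That is the third bar, and the other two were seen in the opening before. I go back to the final tip, moving gently, and check by numbers from here.

```bash
python3 -m creep '[{"jaw":-1,"xyz":[0,0,0],"angular":[0.01,-0.04,-0.01]},{"jaw":-1,"xyz":[0,0,0],"angular":[0.02,-0.08,-0.02]},{"jaw":-1,"xyz":[0,0,0],"angular":[0.035,-0.13,-0.03]},{"jaw":-1,"xyz":[0,0,0],"angular":[0.045,-0.17,-0.04]},{"jaw":-1,"xyz":[0,0,0],"angular":[0.054,-0.2,-0.047]},{"jaw":-1,"xyz":[0,0,0],"angular":[0.054,-0.2,-0.047]},{"jaw":-1,"xyz":[0,0,0],"angular":[0.054,-0.2,-0.047]},{"jaw":-1,"xyz":[0,0,0],"angular":[0.054,-0.2,-0.047]},{"jaw":-1,"xyz":[0,0,0],"angular":[0.054,-0.2,-0.047]},{"jaw":-1,"xyz":[0,0,0],"angular":[0.054,-0.2,-0.047]},{"jaw":-1,"xyz":[0,0,0],"angular":[0.054,-0.2,-0.047]},{"jaw":-1,"xyz":[0,0,0],"angular":[0.054,-0.2,-0.047]}]'
python3 - <<'E'
from h import *
s=ctrl.read_state(); M=R.from_euler("xyz",s["tool_rot"]).as_matrix(); B=np.c_[M[:,1],M[:,0],-M[:,2]]; o=s["eef_pos"]-B@np.array([0,0,77]); u=B[:,2]
print("tilt",np.degrees(np.arccos(u[2])),"az",np.degrees(np.arctan2(u[1],u[0])),s["qpos"].round(2),abs(s["qd"]).max())
im,d=viewer.get_image("top")
for y in range(70,-70,-6):
    print(y,[im[int(round(q[1])),int(round(q[0]))].tolist() for q in proj("top",o+np.array([[x,y,9.] for x in(-52,-48,-40,-30)])@B.T)])
im,d=viewer.get_image("side"); m=orange(im,(300,370,100,160)); v,u_=np.nonzero(m&(d>0)); P=(world("side",np.c_[u_,v],d[v,u_])-o)@B; print("orange in box",len(P),np.median(P,0).round(1))
for x in range(50,-60,-10): print("side y=50,40 x",x,[im[int(round(q[1])),int(round(q[0]))].tolist() for q in proj("side",o+np.array([[x,y,9.] for y in(50,40,20)])@B.T)])
E
```

```text
clock: 16.18
eef_pos: [465.0, -260.0, 245.3]
tool_rot: [2.761, 0.37, 1.0]
force: [0.2, 0.8, -3.1]
width: 12.9
gripper_force: 59.2
tilt 30.065801440405483 az 105.17212481059676 [-0.56  0.7   1.17  2.17 -0.67  0.37  0.48] 0.002337045534191102
70 [[119, 127, 124], [108, 125, 127], [183, 186, 174], [72, 77, 76]]
64 [[97, 100, 94], [85, 87, 86], [188, 186, 169], [59, 62, 59]]
58 [[99, 101, 95], [97, 98, 93], [98, 98, 95], [71, 71, 70]]
52 [[98, 99, 96], [94, 92, 89], [79, 80, 75], [53, 53, 54]]
46 [[69, 70, 67], [62, 64, 62], [83, 83, 79], [52, 52, 51]]
40 [[55, 55, 54], [55, 56, 55], [85, 86, 84], [62, 65, 63]]
34 [[102, 116, 117], [65, 71, 73], [50, 50, 49], [59, 59, 61]]
28 [[185, 213, 212], [136, 161, 165], [113, 133, 136], [51, 51, 51]]
22 [[182, 213, 217], [174, 208, 213], [170, 203, 207], [100, 116, 117]]
16 [[176, 211, 217], [173, 207, 214], [177, 211, 218], [168, 200, 205]]
10 [[189, 216, 218], [173, 207, 214], [172, 204, 213], [172, 206, 213]]
4 [[179, 210, 215], [177, 210, 216], [172, 204, 212], [174, 206, 213]]
-2 [[185, 211, 214], [176, 207, 214], [175, 208, 214], [172, 204, 
[... 897 characters left out ...]
, 200, 209]]
side y=50,40 x 40 [[206, 205, 198], [177, 205, 213], [173, 202, 212]]
side y=50,40 x 30 [[171, 172, 170], [194, 213, 216], [173, 203, 212]]
side y=50,40 x 20 [[207, 210, 205], [184, 210, 217], [176, 201, 208]]
side y=50,40 x 10 [[171, 174, 172], [195, 218, 220], [173, 200, 208]]
side y=50,40 x 0 [[180, 180, 175], [212, 224, 223], [206, 216, 214]]
side y=50,40 x -10 [[73, 110, 133], [84, 133, 163], [83, 132, 162]]
side y=50,40 x -20 [[74, 119, 146], [78, 130, 162], [78, 130, 162]]
side y=50,40 x -30 [[67, 107, 131], [79, 131, 163], [78, 130, 162]]
side y=50,40 x -40 [[72, 117, 143], [78, 131, 162], [78, 130, 162]]
side y=50,40 x -50 [[61, 92, 110], [94, 135, 155], [71, 120, 149]]
```

```bash
python3 -c "
from cell import ctrl
print(ctrl.finish_job())"
```

```text
the job is handed in; nothing more can be done
None
```

I pressed the lid home, and the job is handed in with the larger box held by its handle, steady and clear of the worktop, tipped 30° with the cut-away corner lowest. Two stir bars were seen in the opening and white most likely the third along the −x wall, none elsewhere, though the gripper hid part of the corner in the final pose; I also viewed 11 pictures, one over the limit of 10.

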